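# Fresh cell for the gauge readout

### The job

The gauge readout on the bench needs its battery. Of the three battery cells lying there take the thickest one and put it into the readout's open battery bay: push its flat end against the spring contact, then drop the end with the nub in at the fixed contact, so that the cell lies level and fully down in the bay, held by the spring.

Things in the scene. Friction and masses are not known exactly. Their poses are not given: they have to be found in the camera images.
- large_cell: thickest of 3 battery cells: grey and steel cylinder 34 mm thick, 61 mm long, lying on the bench; 0.1 to 0.2 kg. Origin on its axis at mid length (17 mm above the bench at the start); x along the axis to the end with the nub (10 mm wide, 2 mm high); the other end is flat. The two other cells (26 and 14 mm thick, both 50 mm long) do not fit the bay.
- nub (a point): outer face of that cell's nub, on its axis, 30.5 mm from its origin. The cell can be carried into the bay level, its axis about 50 mm above the bench (its underside clears the end wall), pushed flat end first against the spring plate until its origin is at x = -2 to -13 mm of the readout, then lowered straight down to 29 mm and let go.
- readout: grey readout, fixed, 150x60 mm, battery bay beside its 52 mm high housing. Origin on the bench under the seated cell's middle; x along the bay from spring (housing side) to fixed contact. Seated cell: origin at x 0, y 0, z 29 mm, nub to +x. Fixed contact face x = 30.5, end wall top 28 mm high. Vee saddles at x = -24 and 23, 10 long; between them free for fingers down to the 8 mm thick base.
- contact (a joint): travel in m of the spring contact plate towards -x of the readout: 0 spring free (plate face at x = -22.5 mm, so the free bay is 53 mm long, 8 mm less than the cell), 0.008 cell seated, 0.022 fully pressed. The plate is 20 mm wide and reaches from 16 to 50 mm above the bench. Spring force 1 N at the start, 4 N at 0.008, 9 N at 0.022.
Things that resemble listed ones, but are neither listed nor needed, are in the scene too. What is shaped like the large_cell but blue or brown is not meant.

How it is judged:
At the end, for the whole second after the job is handed in: The thickest cell lies at rest in the battery bay: within 5 to 7 mm of its seated place along the bay, 6 mm sideways and 5 mm in height, within 10 degrees of the bay's direction, its nub towards the fixed contact, and the spring contact pressed in by more than 5 mm (x of large_cell in the frame of readout between -0.007 and 0.005 m and y of large_cell in the frame of readout between -0.006 and 0.006 m and height (world z) of large_cell between 0.024 and 0.034 m and angle between the x axis of large_cell and the x axis of readout, either way round below 0.17 rad and x of nub in the frame of readout above 0.015 m and value of joint contact above 0.005 m and linear speed of large_cell below 0.03 m/s); the robot touches nothing.
It also fails if it takes over 38 s, if anything falls off the work surface, if the arm or the gripper's body presses on something with over 40 N, if the wrist force passes 120 N, or if a joint passes its speed limit or range.

### The arm

A 6-joint arm with a two-finger parallel gripper is mounted at the origin on a cart in front of the work surface, level with it; the furniture and walls round the work are solid. World frame = base frame: x ahead of the robot, y to its left, z up, the work surface at z = 0. Lengths are in m, angles in rad, forces in N, time in s.
With the tool pointing down it reaches from about 0.3 to 0.875 m from the base axis. Payload 6.4 kg.
Tool frame: the origin (TCP) lies on the centre line of the jaws, within the pads' length; the fingertips stand 14 mm ahead of it and the grasp point (between the pads) lies 5 mm behind it; z points along the fingers, y is the direction in which the jaws open and shut (so a half turn about z gives the same grasp; the last joint's range is limited). The gripper opens to 85 mm and grips with 20 to 120 N. Pads are 22 mm wide; open, the fingers measure 114 mm over their backs; the gripper's body (76 mm by 85 mm) begins 54 mm behind the grasp point. The pads swing forward as they close: fully open they stand 13 mm farther back than shut.
Start: joints at [0.916, 0.181, 1.607, -0, 1.354, -0.206], TCP at [0.249, 0.518, 0.245] pointing down, gripper open.
Joint ranges: [-2.99, 2.99], [-0.89, 2.07], [0.3, 2.58], [-1.14, 4.28], [0, 2.63], [-3.12, 3.12]. Speed limits (rad/s): [2.57, 2.57, 3.01, 3.14, 3.14, 3.14].

### API

Orientations are given as a unit quaternion [w, x, y, z].
In Python, from bench import * gives the robot as it stands.
- The arm moves only by the tool servo_tool, never from a script. Its argument "plan" is a list that holds one entry, the list of rows, each a list of 5 numbers: the shift along the world's x, y, z in m, then the turn about the world's z in rad, then the gripper command: -1 is shut, 1 is fully open, values between are in proportion. In form: [[[tx, ty, tz, roll, claw], ...]]. A call has 1 to 8 rows; each row shifts and turns the commanded pose from where the row before left it; what a row does not reach is not made up. A row lasts 1/10 s, in which the tool goes at most 50 mm and 8.59 degrees, less where a joint would pass 70% of its speed; a pose out of reach is approached as far as the arm can. A call with a gripper value outside its range is refused whole. The fingers move at their own pace and stop on an object; the grip force is fixed at half the most. Time passes only in rows, so rows that do not move let the fingers close. It gives the time, the measured TCP pose, the force and the opening at its end, in the units of the state.
- get_obs(): the state, without advancing time (a new reading comes with each control period).
- camera(name): name is "scene" or "top" or "wrist"; returns a dict with "img" (480x640x3 uint8, blue, green, red), "camera_matrix" (3x3 intrinsics, pixels), "rvec" (rotation vector, rad) and "tvec" (3), from world to camera coordinates, as OpenCV has them. Camera axes: x right, y down, z forward; pixel columns grow to the right and rows downward; lengths in m; the calibration is good to about 2 mm. A picture is of the moment at which its call begins. There is no depth.
- hand_in(): hands the job in, once; it reports no verdict.
Trained networks look in a picture, given as the dict that the camera call returned (one of the last four; its "shot" number tells which), for a name from the list of things; names that differ only in an ending like _2 or _b are one class to them, and where a whole thing is asked for, a point or a joint stands for the part that bears it (a point fixed in the world has none). Each returns a list of dicts, best first, with "conf" (0 to 1); they miss things now and then, are a little off and sometimes report something else, mostly with a low value. They report only what shows in the picture. A call takes as long as a camera call. They do not tell look-alikes from the thing itself.
- trace(picture, thing): "mask" (480x640 bool, what is visible of it) and "rect" ([left, top, right, bottom] as shares, 0 to 1, of the picture: columns of its width, rows of its height, round what is visible of it).
- pinpoint(picture, thing): "centre" ([row, column] as shares, 0 to 1, of the picture: columns of its width, rows of its height: a listed point, or the origin of a listed thing).
The state is a dict: "time_s": time; "q": joint angles; "dq": joint speeds; "joint_efforts": joint torques, N m; "eef_pos": TCP position; "eef_rot": TCP orientation; "wrist_force": force on the tool from outside, world axes, zero at the start; "torque": the same for the moment, N m; "opening": opening from 0.0 (shut) to 1.0 (fully open).
Only numpy, scipy, OpenCV 4.12 (cv2) and the standard library are available. Lean on these libraries where they do the work, as an engineer would, in place of code of your own. Each camera call takes 0.05 s, during which the arm holds its last target.

## Working session

There is one attempt and no reset: what is moved stays moved. The work goes in short steps, Python scripts to look and compute and a tool call to move; the robot and the scene stay as the last step left them, time stands still between calls to the robot, and variables do not carry over. Pictures are saved under pics/ and viewed, and the job is handed in when it is done.

Besides the shell and the picture viewer there is one more tool, called after ">>>" as name(argument=value, ...), one argument or row to a line, values as JSON. servo_tool: Moves the arm, as the interface text tells. Its arguments: {"type":"object","properties":{"plan":{"type":"array"}},"required":["plan"]}

```bash
mkdir -p pics; ls; python3 - <<'E'
from bench import *
import cv2,numpy as np
o=get_obs(); print(o['time_s'],o['eef_pos'],o['eef_rot'],o['opening'],o['wrist_force'])
for n in ['top','scene']:
    p=camera(n); cv2.imwrite(f'pics/{n}0.png',p['img'])
    print(n,p['camera_matrix'].tolist(),np.ravel(p['rvec']),np.ravel(p['tvec']),p['shot'])
    for t in ['large_cell','readout']:
        for r in trace(p,t): print(n,t,r['conf'],(np.array(r['rect'])*[640,480,640,480]).round(1), r['mask'].sum())
        for r in pinpoint(p,t): print(' pin',t,r['conf'],(np.array(r['centre'])*[480,640]).round(1))
    for r in pinpoint(p,'nub'): print(' pin nub',r['conf'],(np.array(r['centre'])*[480,640]).round(1))
E
```

```text
pics
0.0 [0.24912073 0.51764491 0.24439898] [-3.69899898e-04  2.22496419e-01  9.74933118e-01 -7.88782553e-04] 0.9959905886392584 [0.21649536 0.25986106 0.46542235]
top [[493.4469888824625, 0.0, 321.6566019352843], [0.0, 493.4469888824625, 235.67665124074375], [0.0, 0.0, 1.0]] [ 2.14478904 -2.20441194  0.08661715] [-0.03322983  0.56115121  0.93034206] 1
top large_cell 0.96 [331.9 277.9 369.  302.5] 591
top large_cell 0.67 [282.4 260.9 313.7 291. ] 522
 pin large_cell 0.86 [279. 297.]
 pin large_cell 0.59 [183.2 340.7]
top readout 0.66 [168.2 242.2 250.9 289.6] 2467
 pin readout 0.77 [259.3 194. ]
 pin nub 0.8 [196.2 341.8]
 pin nub 0.73 [285.1 311. ]
scene [[453.76760123128423, 0.0, 312.7647580825555], [0.0, 453.76760123128423, 235.6629488600255], [0.0, 0.0, 1.0]] [ 1.94057031 -1.08962815  0.54517459] [-0.31717923  0.29586863  0.51134165] 2
scene large_cell 0.94 [298.6 275.5 338.  299.7] 734
scene large_cell 0.71 [355.7 214.2 382.8 242. ] 462
scene large_cell 0.65 [273.7 246.8 292.2 277.7] 554
 pin large_cell 0.97 [263.7 282.6]
 pin large_cell 0.71 [289.7 316.2]
scene readout 0.77 [187.1 208.3 257.1 257. ] 1983
 pin readout 0.66 [228.8 209.1]
 pin readout 0.55 [282.8 302.2]
 pin nub 0.93 [283.5 302.3]
 pin nub 0.9 [273.9 280.7]
 pin nub 0.84 [234.3 362.3]
```

View pics/top0.png

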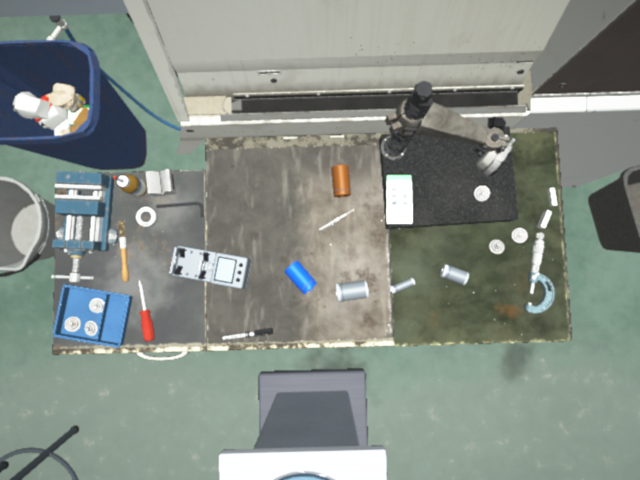

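View pics/scene0.png

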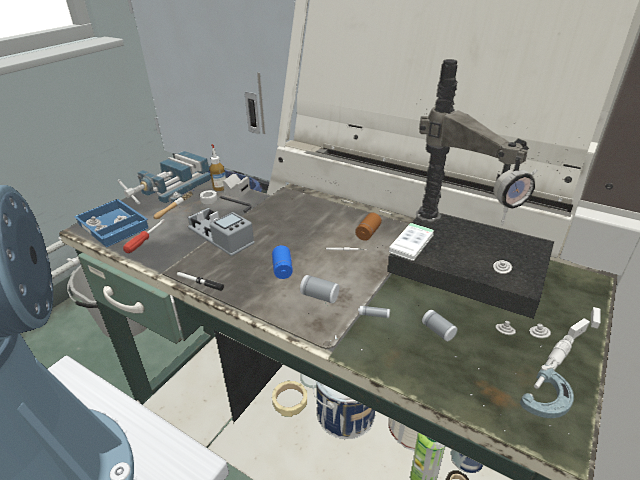

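```bash
python3 - <<'E'
import cv2,numpy as np
a=cv2.imread('pics/top0.png')[160:310,160:385]
b=cv2.imread('pics/scene0.png')[195:310,180:395]
a=cv2.resize(a,(780,520),interpolation=cv2.INTER_CUBIC);b=cv2.resize(b,(780,417),interpolation=cv2.INTER_CUBIC)
cv2.imwrite('pics/c1.png',a);cv2.imwrite('pics/c2.png',b)
E
```

```text
(no output)
```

View pics/c1.png

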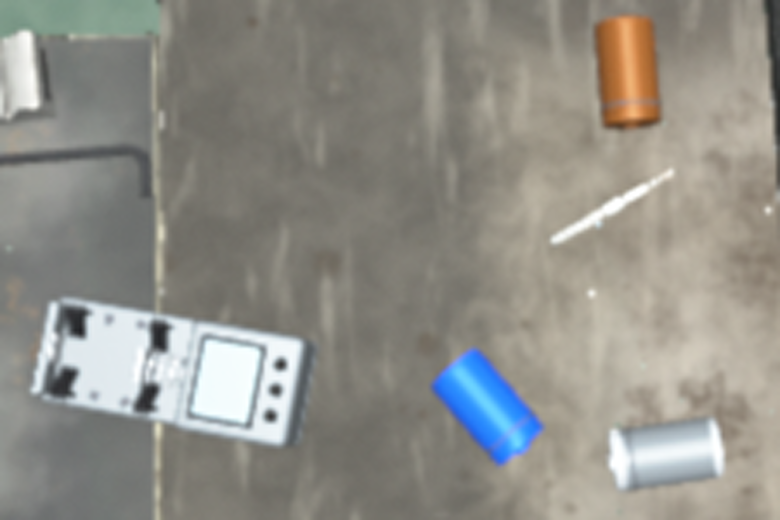

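View pics/c2.png

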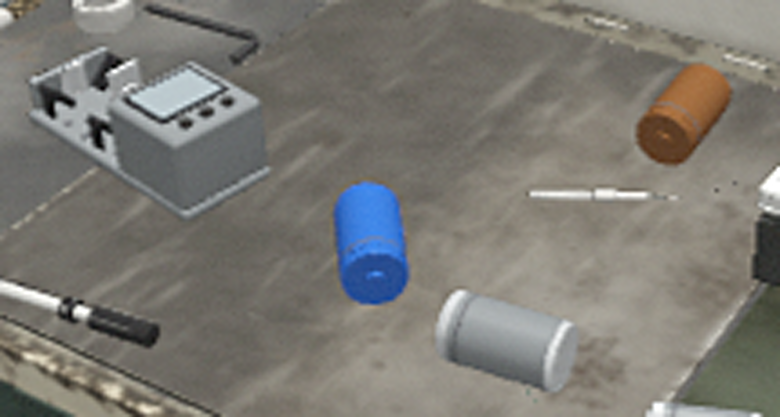

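The candidates are:
- Grey cell at top-view px (351,290).
- Thinner grey cell at (455,274).
- Small grey cell at (402,285).
- Blue look-alike at (300,277) and brown look-alike at (341,180).

The grey one at (351,290) fits the description: it is the thickest grey and steel cell, and its nub points image-left. The readout is at (210,267) with its open bay on the image-left side, so its fixed contact faces image-left too.

```bash
cat > h.py <<'E'
from bench import *
import cv2,numpy as np
from scipy.optimize import least_squares
def proj(p,X):
    return cv2.projectPoints(np.asarray(X,float).reshape(-1,3),p['rvec'],p['tvec'],p['camera_matrix'],None)[0].reshape(-1,2)
def ray(p,uv,z):
    R=cv2.Rodrigues(np.asarray(p['rvec'],float))[0]; t=np.ravel(p['tvec'])
    c=-R.T@t; d=R.T@np.linalg.inv(p['camera_matrix'])@np.array([uv[0],uv[1],1.])
    return c+d*(z-c[2])/d[2]
def cyl(x,y,a,z=0.017,r=0.017,L0=-.0305,L1=.0285):
    th=np.linspace(0,2*np.pi,48,endpoint=False)
    ax=np.array([np.cos(a),np.sin(a),0]); s=np.array([-np.sin(a),np.cos(a),0])
    P=[]
    for l in (L0,L1):
        P+= [np.array([x,y,z])+l*ax+r*(np.cos(t)*s+np.sin(t)*np.array([0,0,1])) for t in th]
    P+= [np.array([x,y,z])+.0305*ax+.005*(np.cos(t)*s+np.sin(t)*np.array([0,0,1])) for t in th]
    return np.array(P)
def sil(p,X):
    h=cv2.convexHull(proj(p,X).astype(np.float32))
    m=np.zeros((480*4,640*4),np.uint8); cv2.fillPoly(m,[np.round(h*4+1.5).astype(np.int32)],1)
    return cv2.resize(m.astype(np.float32),(640,480),interpolation=cv2.INTER_AREA)
E
python3 - <<'E'
from h import *
from scipy.optimize import minimize
ps=[camera('top'),camera('scene')]
ms=[]
for p in ps:
    for r in trace(p,'large_cell'):
        c=(np.array(r['rect'])*[640,480,640,480]); 
        ctr=((c[0]+c[2])/2,(c[1]+c[3])/2)
        print(ctr,r['conf'])
        if np.hypot(ctr[0]-350,ctr[1]-290)<12 or np.hypot(ctr[0]-318,ctr[1]-287)<12:
            ms.append((p,r['mask'].astype(float),ctr));break
x0=ray(ms[0][0],ms[0][2],.017);print('x0',x0)
for sub in (ms[:1],ms[1:],ms):
    f=lambda v:sum(np.abs(sil(p,cyl(v[0]/100,v[1]/100,v[2]))-m).sum() for p,m,_ in sub)
    best=min((minimize(f,[x0[0]*100,x0[1]*100,a],method='Nelder-Mead',options=dict(initial_simplex=np.array([x0[0]*100,x0[1]*100,a])+np.array([[0,0,0],[1,0,0],[0,1,0],[0,0,.2]]))) for a in (1.4,1.57,1.75)),key=lambda r:r.fun)
    print(best.x,best.fun)
for p in ps:
    for t in ['readout','nub']:
        for r in pinpoint(p,t):
            uv=np.array(r['centre'])[::-1]*[640,480]; print(t,r['conf'],uv.round(1),ray(p,uv,.0 if t=='readout' else .017))
for uv in ((173,247),(168.5,275),(251,257),(246,288.5),(181,250),(206,256)): print(uv, ray(ps[0],uv,.008),ray(ps[0],uv,.052))
w=camera('wrist');cv2.imwrite('pics/w0.png',w['img'])
E
```

```text
(np.float64(299.10400000000004), np.float64(276.144)) 0.9
(np.float64(351.392), np.float64(291.192)) 0.59
(np.float64(318.24), np.float64(287.4)) 0.91
x0 [ 0.45162392 -0.10297455  0.017     ]
[ 45.28213637 -10.20647382   1.66516887] 30.0
[ 45.31215825 -10.25357012   1.6930084 ] 38.8125
[ 45.30548463 -10.23906259   1.68835496] 72.0625
readout 0.75 [195. 260.] [0.52072966 0.20320168 0.        ]
nub 0.69 [344.  195.5] [ 0.6384379  -0.09450615  0.017     ]
nub 0.62 [333.8 293.9] [ 0.44734023 -0.06896246  0.017     ]
nub 0.56 [310.1 288.5] [ 0.45897141 -0.02345397  0.017     ]
readout 0.94 [207.5 228.1] [0.51429402 0.21116608 0.        ]
nub 0.64 [301.9 283.6] [ 0.44891118 -0.07156286  0.017     ]
nub 0.63 [281.9 275.1] [ 0.45021101 -0.02860978  0.017     ]
nub 0.57 [360.2 235.6] [ 0.62898456 -0.09135737  0.017     ]
(173, 247) [0.54715607 0.24430784 0.008     ] [0.54402595 0.23076615 0.052     ]
(168.5, 275) [0.49248901 0.25320397 0.008     ] [0.49184736 0.23925733 0.052     ]
(251, 257) [0.52328398 0.09111153 0.008     ] [0.52124053 0.08454341 0.052     ]
(246, 288.5) [0.46211974 0.1017835  0.008     ] [0.46286051 0.09472958 0.052     ]
(181, 250) [0.54081421 0.22856553 0.008     ] [0.53797277 0.21574044 0.052     ]
(206, 256) [0.52766943 0.17945302 0.008     ] [0.52542635 0.16886355 0.052     ]
```

View pics/w0.png

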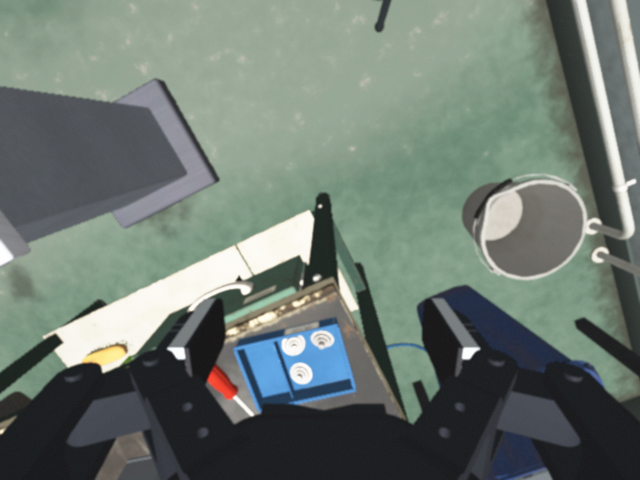

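The enlarged crops show the grey/steel cell with its nub towards +y and its axis at about 1.69 rad. The readout axis is at about 1.41 rad. The wrist picture shows only the blue tray at px (300,370). Next I'll work out the tool pose that lets the wrist camera see the readout on the way.

```bash
python3 - <<'E'
from h import *
from scipy.spatial.transform import Rotation as Ro
o=get_obs(); w=camera('wrist')
R=cv2.Rodrigues(np.asarray(w['rvec'],float))[0]; c=-R.T@np.ravel(w['tvec'])
print('cam',c,'fwd',R[2],'tcp',o['eef_pos'],w['camera_matrix'][0,0])
q=o['eef_rot'];T=Ro.from_quat([q[1],q[2],q[3],q[0]])
print('tcp frame cam',T.inv().apply(c-o['eef_pos']),'fwd',T.inv().apply(R[2]))
for dz in (-1.0,-1.28,):
    rz=Ro.from_euler('z',dz)
    cc=rz.apply(c-o['eef_pos']); f=rz.apply(R[2])
    for z in (.245,.2):
        h=cc[2]+z-.03; print(dz,z,'look-at offset from tcp',(cc+f*h/-f[2])[:2], 'dist',h/-f[2])
E
```

```text
cam [0.18257941 0.55159402 0.37318665] fwd [ 0.26755189 -0.12854263 -0.95493077] tcp [0.24948678 0.51805374 0.24527038] 338.9589683423855
tcp frame cam [ 0.07483313  0.00117862 -0.12791689] fwd [-2.96821512e-01  3.41762176e-04  9.54932916e-01]
-1.0 0.245 look-at offset from tcp [ 0.00514207 -0.03136462] dist 0.35910066162970183
-1.0 0.2 look-at offset from tcp [ 0.00342705 -0.01748246] dist 0.31197682681027505
-1.28 0.245 look-at offset from tcp [-0.00372597 -0.03156418] dist 0.35910066162970183
-1.28 0.2 look-at offset from tcp [-0.00153779 -0.0177487 ] dist 0.31197682681027505
```

>>> servo_tool(
  plan=[
    [[0.03, -0.025, 0, -0.14, 1], [0.034, -0.034, 0, -0.14, 1], [0.034, -0.034, 0, -0.14, 1], [0.034, -0.034, 0, -0.14, 1], [0.034, -0.034, 0, -0.14, 1], [0.034, -0.034, 0, -0.14, 1], [0.034, -0.034, 0, -0.14, 1], [0.034, -0.034, 0, -0.14, 1]],
  ],
)

```text
time_s: 1.9
eef_pos: [0.5187, 0.2535, 0.2455]
eef_rot: [0.0, 0.708, 0.706, 0.0]
wrist_force: [0.4, 0.4, -0.9]
opening: 1.001
```

>>> servo_tool(
  plan=[
    [[0, 0, 0, -0.08, 1], [0, 0, 0, -0.07, 1], [0, 0, 0, 0, 1]],
  ],
)

```text
time_s: 2.2
eef_pos: [0.5178, 0.2545, 0.2451]
eef_rot: [-0.0, 0.758, 0.652, -0.0]
wrist_force: [-0.5, -0.2, 0.8]
opening: 1.002
```

```bash
python3 - <<'E'
from h import *
o=get_obs(); print(o['time_s'],o['eef_pos'],o['eef_rot'],o['q'])
w=camera('wrist');cv2.imwrite('pics/w1.png',w['img'])
np.savez('w1.npz',**{k:w[k] for k in('img','camera_matrix','rvec','tvec')})
for r in pinpoint(w,'readout'):
    uv=np.array(r['centre'])[::-1]*[640,480]; print(r['conf'],uv.round(1),ray(w,uv,.0))
E
```

```text
2.2 [0.51777298 0.25451422 0.24513348] [-8.65984634e-05  7.58016247e-01  6.52235651e-01 -1.29232984e-04] [2.51222748e-01 1.85390192e-01 1.60197342e+00 4.16314565e-05
 1.35453750e+00 4.00950010e-01]
0.72 [324.2 245. ] [0.51312242 0.2067168  0.        ]
```

View pics/w1.png

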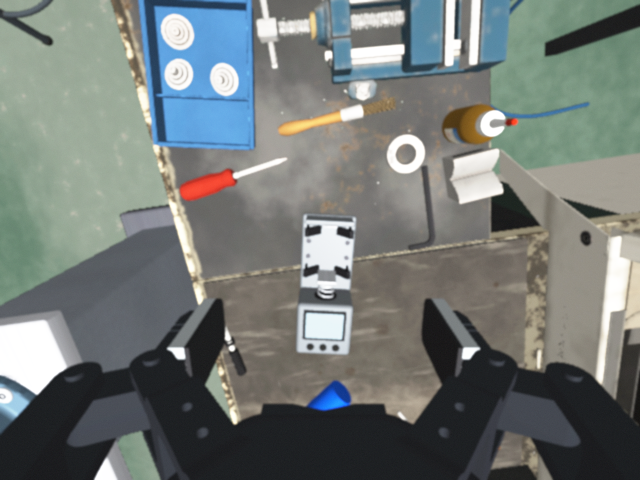

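```bash
python3 - <<'E'
import cv2
a=cv2.imread('pics/w1.png')[205:365,285:370]
cv2.imwrite('pics/c3.png',cv2.resize(a,None,fx=3.7,fy=3.7,interpolation=cv2.INTER_CUBIC))
a=cv2.imread('pics/top0.png')[238:294,163:255]
cv2.imwrite('pics/c4.png',cv2.resize(a,None,fx=8,fy=8,interpolation=cv2.INTER_CUBIC))
E
```

```text
(no output)
```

View pics/c3.png

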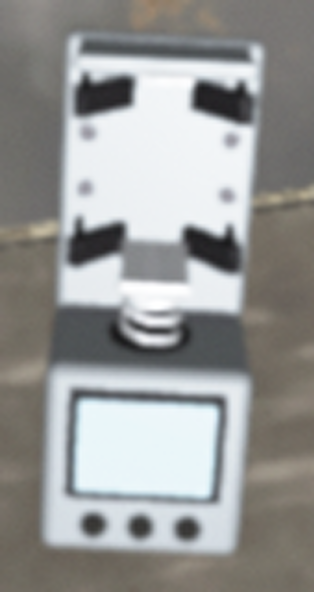

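View pics/c4.png

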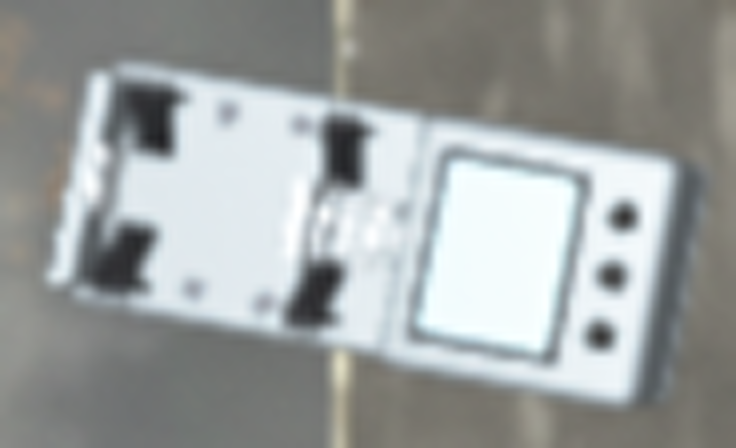

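```bash
cat > ro.py <<'E'
from h import *
p0=dict(np.load('w1.npz'))
t=camera('top')
C3=lambda a:(np.array(a)/3.7+[285,205]-.37); C4=lambda a:np.array(a)/8+[163,238]-.44
# params x,y,a, xe, xh, hw(hous half width), bw
def F(v,full=False):
    x,y,a,xe,xh,hw,bw=v
    obs=[ # cam, px, model xyz
    (p0,C3((121,283)),(-.0225,.010,.050)),(p0,C3((188,283)),(-.0225,-.010,.050)),
    (p0,C3((52,370)),(xh,hw,.052)),(p0,C3((252,374)),(xh,-hw,.052)),
    (p0,C3((42,546)),(xe-.150+.0*xh,hw,.052)),(p0,C3((238,554)),(xe-.150,-hw,.052)),
    (p0,C3((70,35)),(xe,bw,.008)),(p0,C3((265,43)),(xe,-bw,.008)),
    (t,C4((428,118)),(xh,-hw,.052)),(t,C4((388,355)),(xh,hw,.052)),
    (t,C4((685,160)),(xe-.15,-hw,.052)),(t,C4((640,402)),(xe-.15,hw,.052)),
    (t,C4((290,180)),(-.0225,-.010,.050)),(t,C4((282,248)),(-.0225,.010,.050)),
    ]
    r=[]
    for p,px,m in obs:
        X=np.array([x+np.cos(a)*m[0]-np.sin(a)*m[1],y+np.sin(a)*m[0]+np.cos(a)*m[1],m[2]])
        r.append((proj(p,X)[0]-px))
    return np.array(r) if full else np.ravel(r)
s=least_squares(F,[.515,.207,1.41,.037,-.045,.029,.030],x_scale=.01,loss='soft_l1',f_scale=.7)
print(s.x.round(4)); print(F(s.x,True).round(1).tolist())
E
python3 ro.py
```

```text
[ 0.5167  0.2057  1.3666  0.0384 -0.0503  0.029   0.0291]
[[-0.2, -0.4], [0.9, 0.5], [-0.9, 0.0], [-0.2, 1.7], [0.0, 1.9], [-0.9, 2.2], [-0.4, -0.8], [-0.4, -0.1], [-0.4, -1.6], [-1.4, -0.7], [-0.4, -1.1], [-0.7, -0.7], [0.6, -2.0], [-0.5, 0.0]]
```

```bash
cat >> ro.py <<'E'
def G(v,sel):
    x,y,a,xe,xh,xr,hw,bw=v
    r=F([x,y,a,xe,xh,hw,bw],True).copy()
    # replace rear
    for i in (4,5,10,11):
        pass
    import types
    return r
def obsf(v,sel,full=False):
    x,y,a,xe,xh,xr,hw,bw=v
    O=[(p0,C3((121,283)),(-.0225,.010,.050)),(p0,C3((188,283)),(-.0225,-.010,.050)),
    (p0,C3((52,370)),(xh,hw,.052)),(p0,C3((252,374)),(xh,-hw,.052)),
    (p0,C3((42,546)),(xr,hw,.052)),(p0,C3((238,554)),(xr,-hw,.052)),
    (p0,C3((70,35)),(xe,bw,.008)),(p0,C3((265,43)),(xe,-bw,.008)),
    (t,C4((428,118)),(xh,-hw,.052)),(t,C4((388,355)),(xh,hw,.052)),
    (t,C4((685,160)),(xr,-hw,.052)),(t,C4((640,402)),(xr,hw,.052)),
    (t,C4((290,180)),(-.0225,-.010,.050)),(t,C4((282,248)),(-.0225,.010,.050)),
    (t,C4((93,72)),(xe,-bw,.028)),(t,C4((48,285)),(xe,bw,.028))]
    r=[]
    for i in sel:
        p,px,m=O[i]
        X=np.array([x+np.cos(a)*m[0]-np.sin(a)*m[1],y+np.sin(a)*m[0]+np.cos(a)*m[1],m[2]])
        r.append(proj(p,X)[0]-px)
    r=np.array(r)
    if full: return r
    return np.r_[r.ravel(),(hw-.03)/.001,(bw-.03)/.001,(xe-xr-.15)/.002]
for sel in (range(8),range(8,16),range(16)):
    s=least_squares(obsf,[.515,.207,1.41,.037,-.045,-.11,.029,.030],x_scale=.01,loss='soft_l1',f_scale=.7,args=(sel,))
    print(s.x.round(4)); print(obsf(s.x,sel,True).round(1).tolist())
E
python3 ro.py
```

```text
[ 0.5167  0.2057  1.3666  0.0384 -0.0503  0.029   0.0291]
[[-0.2, -0.4], [0.9, 0.5], [-0.9, 0.0], [-0.2, 1.7], [0.0, 1.9], [-0.9, 2.2], [-0.4, -0.8], [-0.4, -0.1], [-0.4, -1.6], [-1.4, -0.7], [-0.4, -1.1], [-0.7, -0.7], [0.6, -2.0], [-0.5, 0.0]]
[ 0.5169  0.2057  1.3697  0.0382 -0.0493 -0.1093  0.0292  0.0295]
[[-0.0, -0.4], [1.1, 0.5], [-0.8, -0.7], [0.3, 0.8], [0.3, 0.1], [-0.1, 0.3], [-0.7, -0.5], [-0.1, 0.0]]
[ 0.5144  0.206   1.3753  0.0363 -0.0521 -0.113   0.0288  0.0285]
[[0.4, -0.4], [-0.4, 0.5], [0.1, -0.2], [0.2, 0.1], [0.5, -0.8], [-0.5, 1.2], [-0.1, -1.5], [-0.2, 1.1]]
[ 0.5166  0.2058  1.3685  0.0377 -0.0503 -0.1107  0.0292  0.0293]
[[-0.3, -0.4], [0.8, 0.5], [-1.1, 0.1], [0.0, 1.6], [-0.1, 1.2], [-0.5, 1.4], [-0.7, -0.1], [-0.5, 0.5], [-0.4, -1.8], [-1.4, -0.5], [-0.9, -1.4], [-1.1, -0.7], [0.6, -1.9], [-0.5, 0.1], [-0.5, -3.3], [-0.9, 0.1]]
```

>>> servo_tool(
  plan=[
    [[-0.008, -0.0445, 0, 0.034, 1], [-0.008, -0.0445, -0.01, 0.034, 1], [-0.008, -0.0445, -0.015, 0.034, 1], [-0.008, -0.0445, -0.02, 0.034, 1], [-0.008, -0.0445, -0.02, 0.034, 1], [-0.008, -0.0445, -0.02, 0.034, 1], [-0.008, -0.0445, -0.02, 0.033, 1], [-0.008, -0.0445, -0.01, 0.033, 1]],
  ],
)

```text
time_s: 3.2
eef_pos: [0.4521, -0.1018, 0.129]
eef_rot: [-0.001, 0.661, 0.75, -0.0]
wrist_force: [0.9, -0.1, 0.5]
opening: 0.998
```

>>> servo_tool(
  plan=[
    [[0, 0, 0, 0, 1], [0, 0, 0, 0, 1]],
  ],
)

```text
time_s: 3.4
eef_pos: [0.4533, -0.1015, 0.1303]
eef_rot: [-0.0, 0.663, 0.748, 0.0]
wrist_force: [-0.1, 0.4, 0.2]
opening: 0.997
```

```bash
cat > cellw.py <<'E'
from h import *
import sys
from scipy.optimize import minimize
o=get_obs(); print(o['time_s'],o['eef_pos'],o['eef_rot'])
w=camera('wrist');n=sys.argv[1];cv2.imwrite(f'pics/{n}.png',w['img'])
rs=trace(w,'large_cell')
for r in rs:
    c=np.array(r['rect'])*[640,480,640,480];print(r['conf'],c.round(0),r['mask'].sum())
E
python3 cellw.py w2
```

```text
3.4 [ 0.45330431 -0.10147361  0.13027216] [-2.13043687e-04  6.63440519e-01  7.48228992e-01  8.73728173e-05]
0.91 [550. 232. 640. 279.] 3666
```

View pics/w2.png

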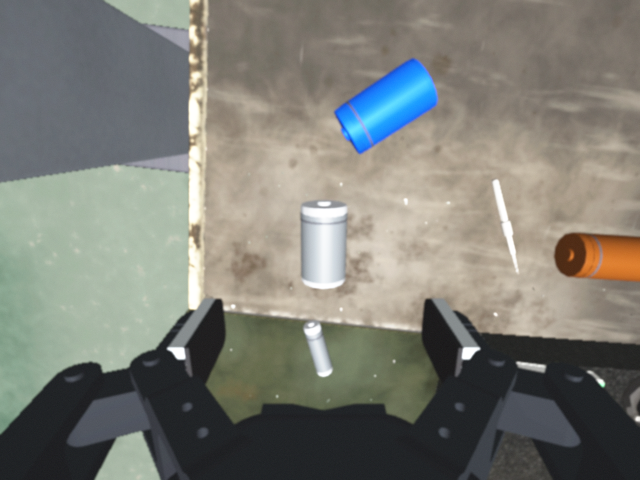

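The grey cell stands upright in the picture at px (324,245), with its nub at (324,203) towards image-up, i.e. +y. I'll fit its silhouette here.

```bash
cat > fitw.py <<'E'
from h import *
from scipy.optimize import minimize
w=camera('wrist');img=w['img']
m=np.zeros((480,640),np.uint8)
cv2.grabCut(img,m,(292,192,64,106),np.zeros((1,65)),np.zeros((1,65)),6,cv2.GC_INIT_WITH_RECT)
mk=((m==1)|(m==3)).astype(float)
ys,xs=np.nonzero(mk);print(xs.min(),xs.max(),ys.min(),ys.max(),mk.sum())
f=lambda v:np.abs(sil(w,cyl(v[0]/100,v[1]/100,v[2]))-mk).sum()
b=min((minimize(f,[45.3,-10.2,a],method='Nelder-Mead',options=dict(initial_simplex=np.array([45.3,-10.2,a])+np.array([[0,0,0],[1,0,0],[0,1,0],[0,0,.2]]))) for a in (1.5,1.65,1.75)),key=lambda r:r.fun)
print(b.x,b.fun)
s=sil(w,cyl(b.x[0]/100,b.x[1]/100,b.x[2]))
v=img.copy();cs,_=cv2.findContours((s>.5).astype(np.uint8),0,1);cv2.drawContours(v,cs,-1,(0,0,255),1)
cs,_=cv2.findContours(mk.astype(np.uint8),0,1);cv2.drawContours(v,cs,-1,(0,255,0),1)
cv2.imwrite('pics/fit.png',cv2.resize(v[180:310,270:380],None,fx=4,fy=4))
E
python3 fitw.py
```

```text
299 345 203 289 3616.0
[ 45.5192316  -10.38909815   1.69560573] 343.25
```

View pics/fit.png

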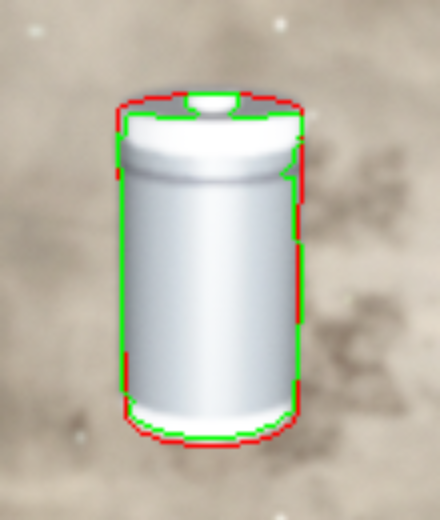

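>>> servo_tool(
  plan=[
    [[0.001, -0.001, -0.02, 0, 1], [0, -0.001, -0.025, 0, 1], [0, 0, -0.025, 0, 1], [0, 0, -0.02, 0, 1], [0, 0, -0.013, 0, 1], [0, 0, -0.008, 0, 1], [0, 0, 0, 0, 1], [0, 0, 0, 0, -1]],
  ],
)

```text
time_s: 4.35
eef_pos: [0.4551, -0.1029, 0.0199]
eef_rot: [0.001, 0.662, 0.749, 0.0]
wrist_force: [0.1, -0.3, -0.4]
opening: 0.854
```

>>> servo_tool(
  plan=[
    [[0, 0, 0, 0, -1], [0, 0, 0, 0, -1], [0, 0, 0, 0, -1], [0, 0, 0, 0, -1], [0, 0, 0, 0, -1], [0, 0, 0, 0, -1]],
  ],
)

```text
time_s: 4.95
eef_pos: [0.455, -0.1033, 0.0202]
eef_rot: [0.001, 0.663, 0.749, 0.0]
wrist_force: [-1.3, 0.7, 5.1]
opening: 0.376
```

>>> servo_tool(
  plan=[
    [[0, 0, 0.01, 0, -1], [0, 0, 0.02, 0, -1], [0, 0, 0.03, 0, -1], [0, 0, 0.03, 0, -1], [0, 0, 0.01, 0, -1], [0, 0, 0, 0, -1]],
  ],
)

```text
time_s: 5.55
eef_pos: [0.4556, -0.1035, 0.121]
eef_rot: [0.002, 0.663, 0.749, 0.0]
wrist_force: [-0.1, 1.3, -2.4]
opening: 0.376
```

```bash
python3 cellw.py w3; python3 - <<'E'
from h import *
for n in('scene',): p=camera(n); cv2.imwrite('pics/s3.png',cv2.resize(p['img'][150:390,160:480],None,fx=2.4,fy=2.4))
E
```

```text
5.55 [ 0.4555858  -0.10348391  0.12095179] [1.94703188e-03 6.62671402e-01 7.48907596e-01 4.84590371e-04]
0.85 [281. 243. 366. 400.] 11660
0.78 [556. 232. 639. 283.] 3557
0.67 [331.  51. 440. 152.] 5778
```

View pics/w3.png

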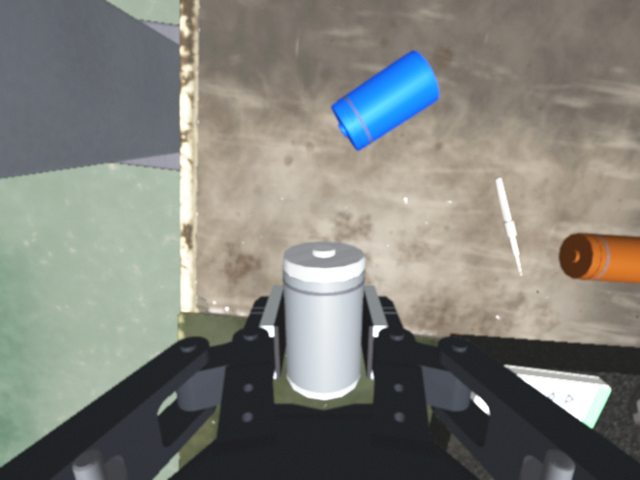

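View pics/s3.png

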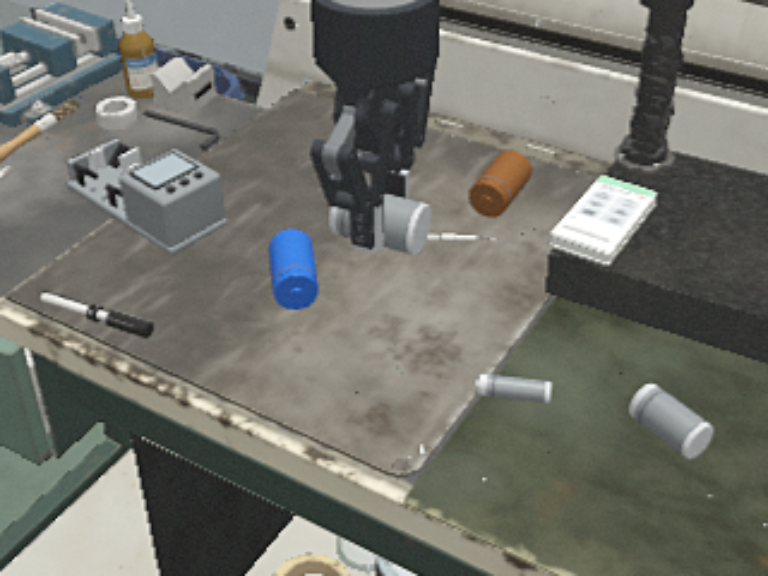

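```bash
cat > held.py <<'E'
from h import *
from scipy.spatial.transform import Rotation as Ro
o=get_obs(); q=o['eef_rot'];T=Ro.from_quat([q[1],q[2],q[3],q[0]]);P=np.array(o['eef_pos'])
w=camera('wrist')
m=[r for r in trace(w,'large_cell') if r['mask'][320,324]]
mk=m[0]['mask'].astype(float)
ys,xs=np.nonzero(mk);print(xs.min(),xs.max(),ys.min(),ys.max())
yt=T.apply([0,1,0]); yaw=np.arctan2(yt[1],yt[0])+np.pi/2; print('yaw',yaw)
def X(v): # axial, vertical offsets mm, pitch, lateral mm, dyaw
    C=cyl(0,0,0,z=0)
    R=Ro.from_euler('ZY',[yaw+v[4],-v[2]])
    a=np.array([np.cos(yaw),np.sin(yaw),0]);s=np.array([-a[1],a[0],0])
    return R.apply(C)+P+a*v[0]/1e3+s*v[3]/1e3+np.array([0,0,v[1]/1e3])
f=lambda v:np.abs(sil(w,X(v))-mk).sum()
from scipy.optimize import minimize
v0=np.array([0,-3,0,0,0.]);print('nominal',f(v0))
b=minimize(f,v0,method='Nelder-Mead',options=dict(initial_simplex=v0+np.r_[np.zeros((1,5)),np.diag([4,4,.1,2,.05])],maxiter=600))
print(b.x.round(3),b.fun)
vv=w['img'].copy()
for v,c in((b.x,(0,0,255)),(v0,(255,0,0))):
    cs,_=cv2.findContours((sil(w,X(v))>.5).astype(np.uint8),0,1);cv2.drawContours(vv,cs,-1,c,1)
cs,_=cv2.findContours(mk.astype(np.uint8),0,1);cv2.drawContours(vv,cs,-1,(0,255,0),1)
cv2.imwrite('pics/held.png',cv2.resize(vv[225:415,260:390],None,fx=3,fy=3))
E
python3 held.py
```

```text
283 364 241 398
yaw 1.692689808778956
nominal 1493.125
[-6.700e-01 -5.695e+00  4.500e-02 -1.643e+00 -3.000e-03] 182.875
```

View pics/held.png

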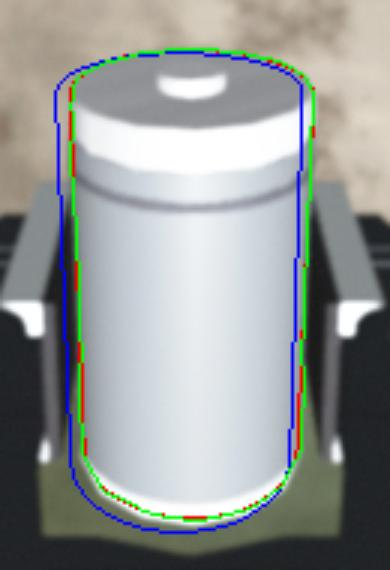

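The cell is held centred, about 4 mm ahead of the TCP and nearly level. The wrist camera reads about 1.6 mm high in x, so I take the readout pose as (0.515, 0.206, 1.37 rad). I'll carry the cell over the bay.

>>> servo_tool(
  plan=[
    [[0.0078, 0.0406, 0, -0.04, -1], [0.0078, 0.0406, 0, -0.04, -1], [0.0078, 0.0406, 0, -0.04, -1], [0.0078, 0.0406, 0, -0.04, -1], [0.0078, 0.0406, 0, -0.04, -1], [0.0078, 0.0406, 0, -0.04, -1], [0.0078, 0.0406, 0, -0.04, -1], [0.0078, 0.0406, 0, -0.04, -1]],
  ],
)

```text
time_s: 6.6
eef_pos: [0.5162, 0.2235, 0.1178]
eef_rot: [-0.001, 0.774, 0.633, -0.001]
wrist_force: [1.3, -0.4, -1.2]
opening: 0.38
```

>>> servo_tool(
  plan=[
    [[0, 0, 0, 0, -1], [0, 0, 0, 0, -1], [0, 0, 0, 0, -1]],
  ],
)

```text
time_s: 6.9
eef_pos: [0.5161, 0.2211, 0.1181]
eef_rot: [-0.0, 0.774, 0.634, -0.001]
wrist_force: [-0.7, -0.2, -1.8]
opening: 0.373
```

```bash
python3 cellw.py w4;python3 - <<'E'
from h import *
p=camera('top'); cv2.imwrite('pics/t4.png',cv2.resize(p['img'][220:310,140:270],None,fx=6,fy=6,interpolation=cv2.INTER_CUBIC))
p=camera('scene'); cv2.imwrite('pics/s4.png',cv2.resize(p['img'][140:270,150:300],None,fx=5,fy=4.6,interpolation=cv2.INTER_CUBIC))
E
```

```text
6.9 [0.51609078 0.22109067 0.1181301 ] [-3.95374416e-04  7.73543461e-01  6.33742191e-01 -1.09201564e-03]
0.56 [282. 243. 367. 401.] 11451
```

View pics/w4.png

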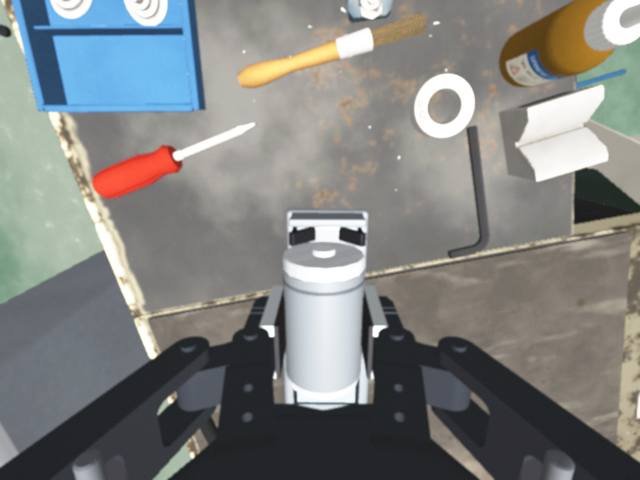

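View pics/s4.png

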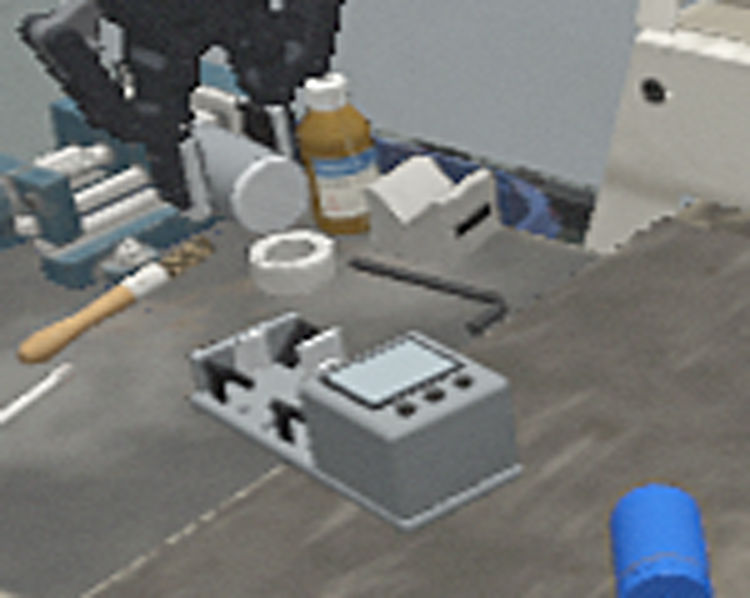

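```bash
python3 held.py; python3 - <<'E'
from h import *
w=camera('wrist'); cv2.imwrite('pics/c5.png',cv2.resize(w['img'][200:260,270:385],None,fx=6.5,fy=6.5,interpolation=cv2.INTER_CUBIC))
E
```

```text
283 365 241 398
yaw 1.3711876685439912
nominal 1465.6875
[ 1.770e-01 -3.783e+00  1.130e-01 -1.435e+00 -1.000e-03] 268.6875
```

View pics/c5.png

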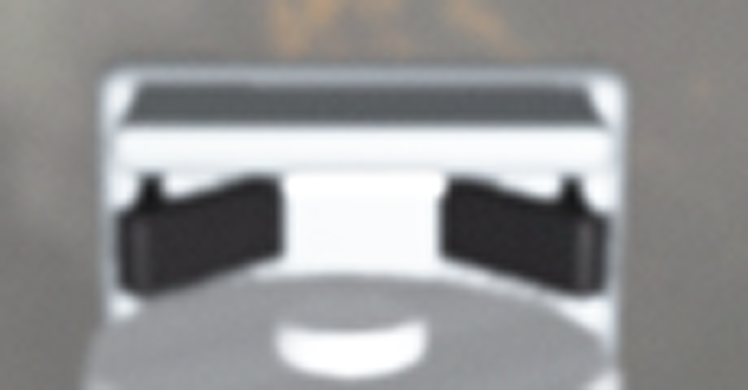

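View pics/t4.png

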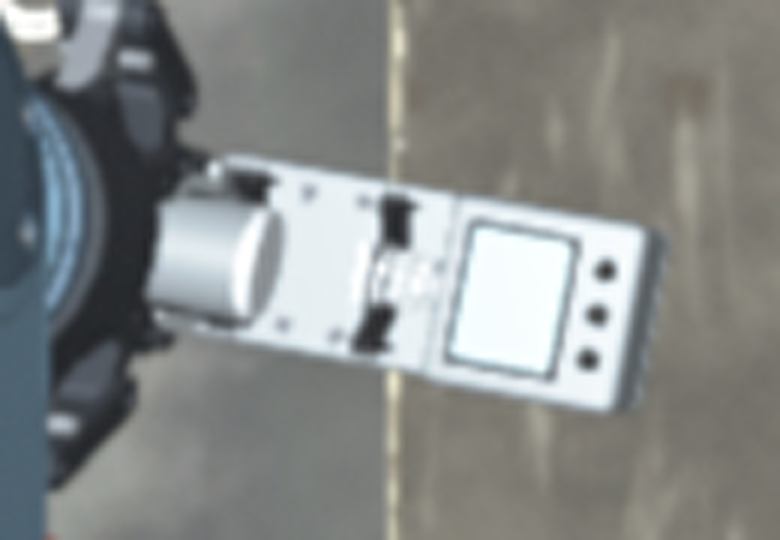

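```bash
cat >> held.py <<'E'
for pt in (0,.04,.08,.12):
    g=lambda u:f([u[0],u[1],pt,u[2],u[3]])
    v0=np.array([0,-4,-1.5,0.]);b=minimize(g,v0,method='Nelder-Mead',options=dict(initial_simplex=v0+np.r_[np.zeros((1,4)),np.diag([4,4,2,.05])],maxiter=400))
    print(pt,b.x.round(2),b.fun)
a=np.array([np.cos(yaw),np.sin(yaw)]);s=np.array([-a[1],a[0]])
for l,r,z in (((288.5,219.2),(363.8,220),.028),((270+100/6.5,200+105/6.5),(270+625/6.5,200+105/6.5),.008)):
    A=ray(w,l,z)[:2];B=ray(w,r,z)[:2]; print('wall',A,B,np.hypot(*(A-B)),'ang',np.arctan2(*(B-A)[::-1])+np.pi/2,'mid rel TCP axial,lat',a@((A+B)/2-P[:2]),s@((A+B)/2-P[:2]))
# scene
sc=camera('scene')
for r in trace(sc,'large_cell'):
    c=np.array(r['rect'])*[640,480,640,480];print(r['conf'],c.round(0),r['mask'].sum())
E
python3 held.py
```

```text
283 364 241 398
yaw 1.3717099322373518
nominal 1422.9375
[ 0.225 -3.909  0.107 -1.462 -0.005] 263.6875
0 [-0.17 -6.15 -1.43  0.  ] 187.5
0.04 [-0.08 -5.34 -1.38 -0.01] 190.0
0.08 [-0.01 -4.6  -1.44 -0.  ] 215.0
0.12 [ 0.08 -3.9  -1.54 -0.01] 289.625
wall [0.49998153 0.24672131] [0.54906892 0.23628056] 0.050185466224778257 ang 1.361222200565573 mid rel TCP axial,lat 0.02134411869964566 -0.0033556737286957587
wall [0.49522257 0.24486561] [0.55262358 0.23331139] 0.05855233185392378 ang 1.372161231125778 mid rel TCP axial,lat 0.018860249644912955 -0.003242529073360509
0.78 [186. 168. 211. 191.] 311
0.59 [273. 246. 293. 278.] 574
0.58 [355. 215. 381. 240.] 465
```

>>> servo_tool(
  plan=[
    [[0.002, 0, -0.015, 0, -1], [0, 0, -0.02, 0, -1], [0, 0, -0.018, 0, -1], [0, 0, -0.01, 0, -1], [0, 0, 0, 0, -1], [0, 0, 0, 0, -1]],
  ],
)

```text
time_s: 8.05
eef_pos: [0.519, 0.2219, 0.0562]
eef_rot: [-0.0, 0.774, 0.634, -0.0]
wrist_force: [-0.1, 0.4, -1.1]
opening: 0.377
```

```bash
python3 - <<'E'
from h import *
o=get_obs();print(o['eef_pos'],o['wrist_force'])
p=camera('top'); cv2.imwrite('pics/t5.png',cv2.resize(p['img'][220:310,140:270],None,fx=6,fy=6,interpolation=cv2.INTER_CUBIC))
p=camera('scene'); cv2.imwrite('pics/s5.png',cv2.resize(p['img'][160:270,160:290],None,fx=5.8,fy=5.4,interpolation=cv2.INTER_CUBIC))
E
```

```text
[0.51898856 0.221919   0.0561974 ] [-0.09509513  0.37539289 -1.06344318]
```

View pics/t5.png

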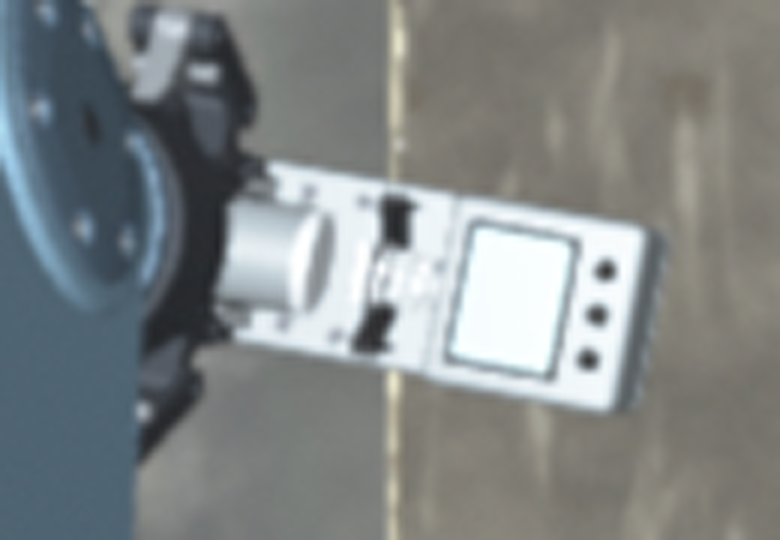

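View pics/s5.png

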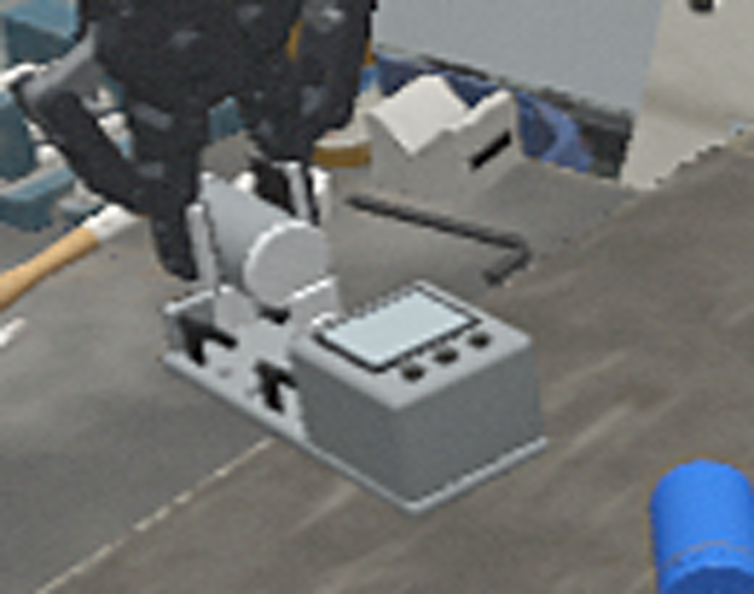

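>>> servo_tool(
  plan=[
    [[-0.001, -0.005, -0.001, 0, -1], [-0.001, -0.005, 0, 0, -1], [-0.001, -0.005, 0, 0, -1], [0, 0, 0, 0, -1], [0, 0, 0, 0, -1]],
  ],
)

```text
time_s: 8.65
eef_pos: [0.5162, 0.207, 0.0557]
eef_rot: [0.0, 0.774, 0.634, 0.001]
wrist_force: [-0.5, 2.7, 0.3]
opening: 0.379
```

>>> servo_tool(
  plan=[
    [[-0.001, -0.003, 0, 0, -1], [0, -0.003, 0, 0, -1], [0, 0, 0, 0, -1], [0, 0, 0, 0, -1]],
  ],
)

```text
time_s: 9.05
eef_pos: [0.5151, 0.2011, 0.0555]
eef_rot: [-0.0, 0.774, 0.634, 0.0]
wrist_force: [1.2, 4.3, 2.3]
opening: 0.374
```

```bash
python3 - <<'E'
from h import *
o=get_obs();print(o['eef_pos'],o['wrist_force'],o['torque'])
p=camera('top'); cv2.imwrite('pics/t6.png',cv2.resize(p['img'][220:310,140:270],None,fx=6,fy=6,interpolation=cv2.INTER_CUBIC))
p=camera('scene'); cv2.imwrite('pics/s6.png',cv2.resize(p['img'][160:270,160:290],None,fx=5.8,fy=5.4,interpolation=cv2.INTER_CUBIC))
p=camera('wrist'); cv2.imwrite('pics/w6.png',p['img'])
E
```

```text
[0.51505173 0.20111186 0.05549098] [1.15046075 4.28630057 2.34443108] [ 0.74651791 -0.06756513 -0.05578017]
```

View pics/t6.png

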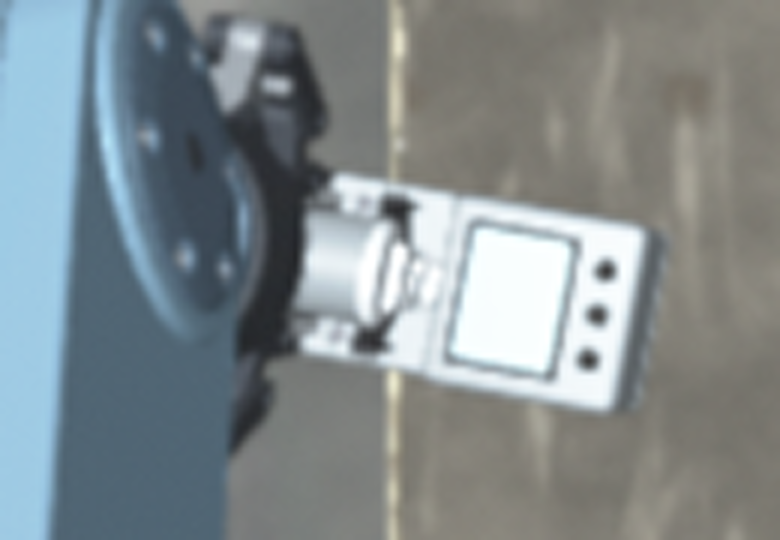

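View pics/s6.png

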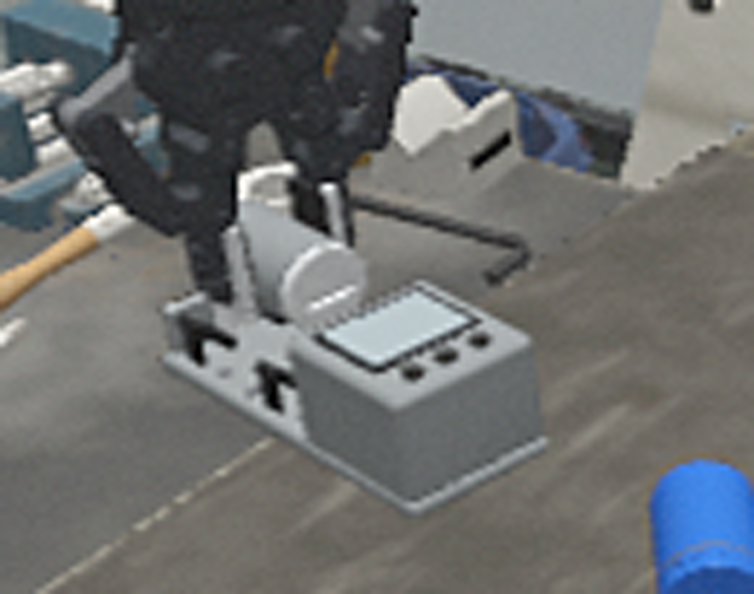

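View pics/w6.png

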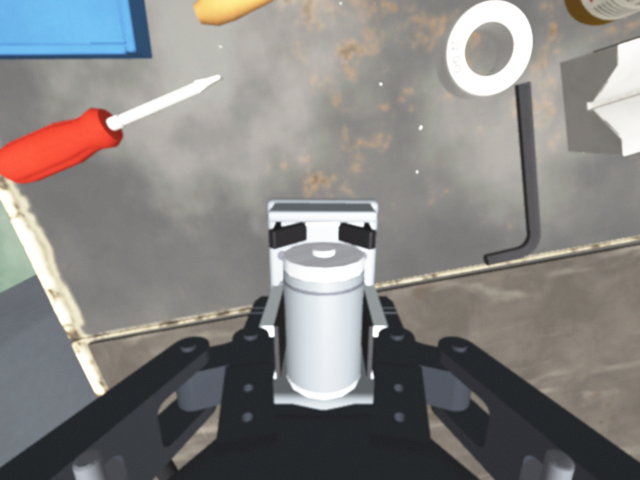

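>>> servo_tool(
  plan=[
    [[-0.0005, -0.0025, 0, 0, -1], [0, 0, 0, 0, -1], [0, 0, -0.005, 0, -1], [0, 0, -0.006, 0, -1], [0, 0, -0.005, 0, -1], [0, 0, 0, 0, -1]],
  ],
)

```text
time_s: 9.8
eef_pos: [0.5146, 0.1985, 0.0388]
eef_rot: [0.0, 0.774, 0.634, 0.0]
wrist_force: [2.3, 5.2, -3.5]
opening: 0.374
```

```bash
python3 - <<'E'
from h import *
o=get_obs();print(o['eef_pos'],o['wrist_force'],o['torque'])
p=camera('wrist'); cv2.imwrite('pics/w7.png',cv2.resize(p['img'][180:420,230:420],None,fx=2.5,fy=2.5,interpolation=cv2.INTER_CUBIC))
E
```

```text
[0.51456234 0.19853537 0.03882427] [ 2.25060996  5.22060162 -3.4773181 ] [ 0.89570728 -0.46195573  0.03578176]
```

View pics/w7.png

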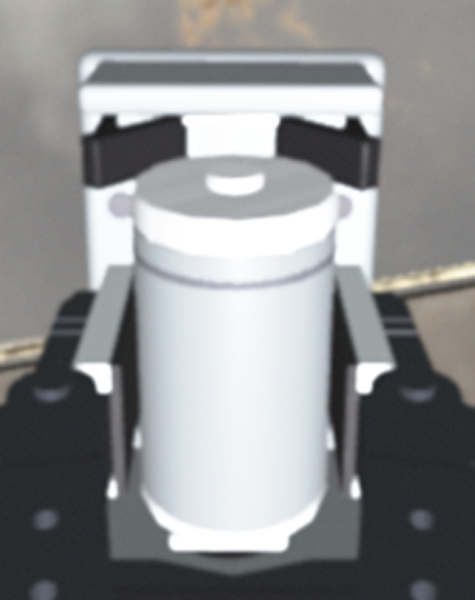

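>>> servo_tool(
  plan=[
    [[0, 0, -0.002, 0, -1], [0, 0, -0.0015, 0, -1], [0, 0, 0, 0, -1]],
  ],
)

```text
time_s: 10.15
eef_pos: [0.5148, 0.1986, 0.0358]
eef_rot: [0.0, 0.774, 0.634, 0.0]
wrist_force: [2.6, 6.2, 1.2]
opening: 0.374
```

>>> servo_tool(
  plan=[
    [[0, 0, -0.001, 0, -1], [0, 0, 0, 0, -1]],
  ],
)

```text
time_s: 10.35
eef_pos: [0.5148, 0.1987, 0.0349]
eef_rot: [0.0, 0.774, 0.634, 0.0]
wrist_force: [1.8, 4.7, 1.7]
opening: 0.376
```

>>> servo_tool(
  plan=[
    [[0, 0, -0.001, 0, -1], [0, 0, 0, 0, -1]],
  ],
)

```text
time_s: 10.55
eef_pos: [0.5148, 0.1987, 0.034]
eef_rot: [0.0, 0.774, 0.634, 0.001]
wrist_force: [1.6, 4.4, 1.5]
opening: 0.378
```

>>> servo_tool(
  plan=[
    [[0, 0, -0.001, 0, -1], [0, 0, 0, 0, -1]],
  ],
)

```text
time_s: 10.75
eef_pos: [0.5149, 0.1987, 0.033]
eef_rot: [0.0, 0.774, 0.634, 0.001]
wrist_force: [1.6, 5.7, 1.6]
opening: 0.378
```

>>> servo_tool(
  plan=[
    [[0, 0, -0.001, 0, -1], [0, 0, 0, 0, -1]],
  ],
)

```text
time_s: 10.95
eef_pos: [0.5149, 0.1987, 0.0326]
eef_rot: [0.0, 0.773, 0.634, 0.001]
wrist_force: [-1.5, 5.1, 7.1]
opening: 0.374
```

Vee contact: 7 N up, with the TCP 3.5 mm above the expected cell axis. Releasing.

>>> servo_tool(
  plan=[
    [[0, 0, 0, 0, -0.1], [0, 0, 0, 0, 0.1], [0, 0, 0, 0, 0.3], [0, 0, 0, 0, 0.5], [0, 0, 0, 0, 0.5], [0, 0, 0, 0, 0.5]],
  ],
)

```text
time_s: 11.55
eef_pos: [0.5143, 0.1983, 0.0316]
eef_rot: [-0.0, 0.774, 0.634, -0.0]
wrist_force: [-0.7, 0.1, -0.8]
opening: 0.752
```

```bash
python3 - <<'E'
from h import *
o=get_obs();print(o['eef_pos'],o['wrist_force'],o['opening'])
p=camera('wrist'); cv2.imwrite('pics/w8.png',cv2.resize(p['img'][180:420,230:420],None,fx=2.5,fy=2.5,interpolation=cv2.INTER_CUBIC))
E
```

```text
[0.51426303 0.19825545 0.03164616] [-0.69124808  0.07345496 -0.81665012] 0.7518536586985202
```

View pics/w8.png

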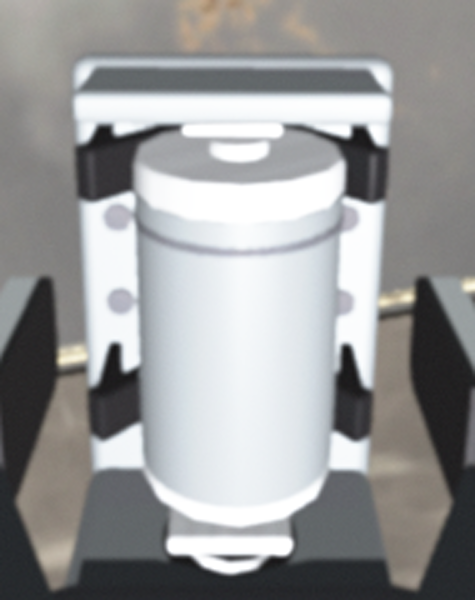

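The cell is in the bay, with its nub up to the fixed contact at crop (240,140) and its flat end on the spring plate. I'll retreat straight up and check.

>>> servo_tool(
  plan=[
    [[0, 0, 0.01, 0, 0.6], [0, 0, 0.02, 0, 0.6], [0, 0, 0.03, 0, 0.6], [0, 0, 0.035, 0, 0.6], [0, 0.02, 0.035, 0, 0.6], [0, 0.02, 0.03, 0, 0.6], [0, 0.01, 0.01, 0, 0.6], [0, 0, 0, 0, 0.6]],
  ],
)

```text
time_s: 12.4
eef_pos: [0.5153, 0.2497, 0.204]
eef_rot: [0.001, 0.773, 0.634, 0.002]
wrist_force: [-0.6, 0.7, 0.1]
opening: 0.8
```

```bash
python3 - <<'E'
from h import *
from scipy.optimize import minimize
o=get_obs();print(o['time_s'],o['eef_pos'],o['wrist_force'],o['opening'])
p=camera('wrist'); cv2.imwrite('pics/w9.png',cv2.resize(p['img'][180:370,250:400],None,fx=3,fy=3,interpolation=cv2.INTER_CUBIC))
p2=camera('scene'); cv2.imwrite('pics/s9.png',cv2.resize(p2['img'][195:265,175:265],None,fx=8,fy=8,interpolation=cv2.INTER_CUBIC))
for q in(p,p2):
  for r in trace(q,'large_cell'):
    c=np.array(r['rect'])*[640,480,640,480];print(r['conf'],c.round(0))
    if 180<c[0]<330 and c[1]<340 and r['mask'].sum()>200:
        mk=r['mask'].astype(float)
        f=lambda v:np.abs(sil(q,cyl(v[0]/100,v[1]/100,v[2],z=v[3]/100))-mk).sum()
        v0=np.array([51.5,20.6,1.37,2.9]);b=minimize(f,v0,method='Nelder-Mead',options=dict(initial_simplex=v0+np.r_[np.zeros((1,4)),np.diag([.5,.5,.1,.5])]))
        print('  fit',b.x.round(3),b.fun,mk.sum())
        d=b.x[:2]/100-[.515,.206];print('  readout x,y',d@[.199,.98],d@[-.98,.199])
E
```

```text
12.4 [0.51526496 0.2496783  0.20400228] [-0.55851744  0.65248117  0.09280131] 0.799849553844136
0.63 [314. 233. 350. 302.]
  fit [51.819 20.564  1.385  2.94 ] 117.1875 2342.0
  readout x,y 0.0002806185365025033 -0.0031972242546760505
0.62 [340. 401. 349. 408.]
0.56 [470. 441. 524. 477.]
0.56 [321. 300. 344. 309.]
0.93 [351. 214. 380. 244.]
0.84 [193. 204. 218. 226.]
  fit [51.953 21.582  1.143  2.84 ] 172.5625 306.0
  readout x,y 0.010519898161625525 -0.0024816040812841848
0.78 [273. 246. 292. 280.]
  fit [ 4.230895e+03  5.494146e+03  5.058000e+00 -4.572022e+03] 539.125 539.0
  readout x,y 61.95774284278296 -30.065719103412903
```

View pics/w9.png

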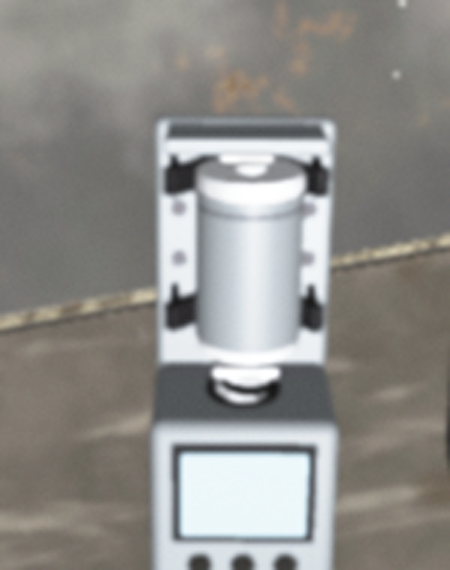

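View pics/s9.png

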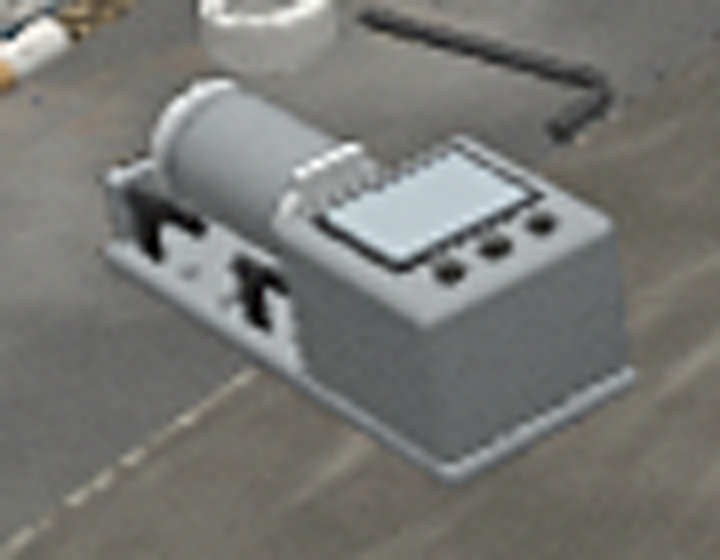

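```bash
python3 -c "
from bench import *
print(hand_in())"
```

```text
the job is handed in; nothing more can be done
None
```

I put the 34 mm grey cell into the readout's battery bay and handed the job in at about 12.5 s. I pushed its flat end against the spring plate (about 5 N), lowered it until it met the vee saddles (about 7 N upward), released it and raised the arm clear.

**Last checks that agreed:**
- The wrist-camera fit gives the cell at x ≈ 0.3 mm, height 29.4 mm, and within about 1° of the bay direction.
- Sideways, the fit gives –1.4 mm against the readout as that same camera measured it, or –3.2 mm against my averaged readout pose. Both are inside the 6 mm limit.
- The pictures show the nub at the fixed contact, the flat end on the spring plate and the gripper clear of everything.
- I had no direct reading of the spring's travel. Its compression is inferred from where the cell sits.

**Check that disagreed:** the scene-camera fit gave x ≈ 10.5 mm and about 13° off. I discounted it because the housing hides part of the cell in that view, so the silhouette is cut off. The scene picture itself shows the cell lying level in the bay.

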